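# Reclose the biscuit carton: tuck the tongue of its top under the lip

## Task

Reclose the dark-blue biscuit carton by pushing and pressing with the fingertips: bend the tongue well over at its crease, fold the top panel over, and press the crease down so that the tongue's edge slides beneath the carton's front lip and panel and tongue lie flat. The carton stays standing where it is, give or take a few centimetres, never lifted, tipped or crushed, and the things standing around it are left alone.

Things in the scene. Friction and masses are not known exactly. Their poses are not given: they have to be found in the camera images.
- carton: full biscuit carton of board, dark blue, cream band with biscuits, loose, about 1 kg; 140 mm along its x, 150 along y, 110.5 tall. Origin: centre of the underside; z up; its -x side is the FRONT (lip), +x the REAR (hinge). Its top is a light deck 100 mm up, sunk between 3 mm side walls (at +y and -y) that rise to 110.5. Along the front a 3 mm ledge, the lip, reaches 28 mm back from the front face.
- lip_edge (a point): middle of the lower rear edge of the lip, at (-42, 0, 107.5) mm in the carton's frame; fixed to the carton. The slot between deck and lip is 7.5 mm high, open to the rear, as wide as the carton, and reaches 25 mm forward from here.
- hinge_line (a point): middle of the top panel's hinge, at (+68, 0, 102.5) mm in the carton's frame; fixed to the carton. The axis lies along the carton's y.
- top_panel (a joint): angle of the top panel about its hinge: 0 = folded over, level; pi/2 = standing straight up; more = leaning back past the rear (stop at 2.0). The panel is 70 mm from hinge to crease, 140 wide, 3 thick. Its hinge is a stiff board fold: it stays where it is left, and about 0.09 N m turns it.
- crease (a point): middle of the crease between top panel and tongue, 70 mm from the hinge line, at half the board's thickness. Once the bent tongue stands on the deck, pressing down here straightens it and drives its edge forward under the lip.
- tongue (a joint): bend of the tongue at the crease: 0 = straight, in the panel's plane; positive = bent inward (forward while the panel stands, down when it lies); stop at 1.35. Stiff fold: stays where left, 0.02 N m turns it, so pushing the standing tongue from behind bends it before the panel moves. Bent less than about 1.1 it comes down on top of the lip; bent more, its edge meets the deck behind the lip.
- tongue_edge (a point): middle of the tongue's free edge, 55 mm from the crease, at half the board's thickness. The tongue is 64 mm wide with rounded corners, 3 mm thick, with a cream dot outside. Flat, the edge reaches 15 mm under the lip.
- copper_mug: copper-coloured mug, about 68 mm across and 72 mm tall; a bystander; origin: centre of its underside
- lemon: yellow lemon, about 71 x 53 x 51 mm; a bystander; origin: centre of its underside
- kitchen_timer: red-and-white wind-up kitchen timer, 63 mm across, 47 mm tall; a bystander; origin: centre of its underside
- spice_a: small glass spice jar with a dark cap, 41 mm across, 105 mm tall; a bystander; origin: centre of its underside
- salt_cellar: round wooden salt box, 67 mm across, 60 mm tall; a bystander; origin: centre of its underside

How it is judged:
At the end, for the whole second after the job is handed in: The tongue's edge lies at least 9 mm under the lip and below its underside, the top panel lies flat (within 0.1 rad) and the tongue straight (within 0.25 rad), and the carton stands upright at rest on the worktop within 50 mm of where it was (x of tongue_edge in the frame of carton below -0.051 m and z of tongue_edge in the frame of carton below 0.106 m and value of joint top_panel below 0.1 rad and value of joint tongue below 0.25 rad and height (world z) of carton below 0.005 m and angle between carton's own z axis and vertical below 0.05 rad and distance of carton from where it was at the start of the episode below 0.05 m and linear speed of carton below 0.02 m/s); the robot touches nothing.
It fails at once if the carton is lifted off the worktop or tipped (height (world z) of carton above 0.012 m or angle between carton's own z axis and vertical above 0.15 rad).
It fails at once if the carton is shoved more than 60 mm (distance of carton from where it was at the start of the episode above 0.06 m).
It fails at once if the carton is crushed (more than 40 N on it) (contact force between any of the arm, the fingers and carton above 40 N).
It fails at once if a thing standing around the carton is moved more than 30 mm (distance of any of copper_mug, lemon, kitchen_timer, spice_a, salt_cellar from where it was at the start of the episode above 0.03 m).
It also fails if it takes over 45 s, if anything falls off the work surface, if the arm or the gripper's body presses on something with over 40 N, if the wrist force passes 120 N, or if a joint passes its speed limit or range.

## Robot

A 7-joint arm with a two-finger parallel gripper is mounted at the origin on a cart in front of the work surface, level with it; the furniture and walls round the work are solid. World frame = base frame: x ahead of the robot, y to its left, z up, the work surface at z = 0. Lengths are in m, angles in rad, forces in N, time in s.
With the tool pointing down it reaches from about 0.425 to 1.025 m from the base axis. Payload 9.4 kg.
Tool frame: the origin (TCP) lies at the very end of the fingers, on their centre line; the grasp point (between the pads) lies 19 mm behind it (pinch_z is the distance from the TCP to the grasp point, in m); z points along the fingers, y is the line along which they close (so a half turn about z gives the same grasp; the last joint's range is limited). The gripper opens to 85 mm and grips with 20 to 120 N. Pads are 22 mm wide; open, the fingers measure 114 mm over their backs; the gripper's body (76 mm by 85 mm) begins 54 mm behind the grasp point. The pads swing forward as they close: fully open they stand 13 mm farther back than shut.
Start: joints at [1.114, 0.599, -0.003, 1.599, 0.002, 0.943, -0.08], TCP at [0.269, -0.673, 0.231] pointing down, gripper open.
Joint ranges: [-2.57, 2.57], [-0.35, 1.97], [-1.29, 1.29], [0.11, 2.56], [-1.05, 4.19], [0.11, 1.86], [-2.63, 2.63]. Speed limits (rad/s): [2.22, 2.22, 3.01, 3.01, 3.14, 3.14, 3.14].

## Interface

Orientations are given as a unit quaternion [w, x, y, z].
In Python, from cell import state, grab_frame, get_calibration, close_job, pinch_z gives the robot as it stands. The module is installed in compiled form; this text tells all that it offers.
- The arm moves only by the tool jog_arm, never from a script. Its argument "steps" is a list of rows, each an object of numbers: "gripper": the opening, from -1 (shut) to 1 (fully open); "x", "y", "z": the shift along the world's x, y, z scaled (see below); "ax", "ay", "az": the turn, a rotation vector about the world's x, y, z scaled (see below). A call has 1 to 12 rows; each row is the pose to reach, as a shift and turn from the pose commanded when the call began; what a row does not reach only later rows make up. The controller multiplies each number of a shift by 250 mm and each number of a turn by 60 degrees. A row lasts 1/12 s, in which the tool goes at most 41.7 mm and 7.16 degrees, less where a joint would pass 70% of its speed; a pose out of reach is approached as far as the arm can. A call with a number of a shift or a turn outside -1 to 1 is refused whole. A call with a gripper value outside its range is refused whole. The fingers move at their own pace and stop on an object; the grip force is fixed at half the most. Time passes only in rows, so rows that repeat a pose let the fingers close. It gives the time, the measured TCP pose, the force, the opening and the grip force at its end, in the units of the state.
- state(): the state, without advancing time (a new reading comes with each control period).
- grab_frame(name): name is "side" or "top"; returns the picture (480x640x3 uint8, blue, green, red); there is no depth.
- get_calibration(name): a dict with "vertical_fov" (degrees; the focal length in pixels is half the picture's height over the tangent of half this angle, whatever the lens; pixels are square), "cx", "cy" (the principal point, pixels), "k1" (the pictures are not rectified: a ray, as slopes to the right and down, at radius r is drawn at 1 + k1 r^2 times it, then the intrinsics apply), "R" (3x3) and "t" (3): a world point X has camera coordinates R X + t. Camera axes: x right, y down, z forward; pixel columns grow to the right and rows downward; lengths in m; the calibration is good to about 2 mm. A picture is of the moment at which its call begins. get_calibration takes no time and is no camera call.
- close_job(): hands the job in; it is judged then, once.
The state is a dict: "t": time; "joint_positions": joint angles; "joint_vel": joint speeds; "tau": joint torques, N m; "tcp_pos": TCP position; "tcp_rot": TCP orientation; "contact_force": force on the tool from outside, world axes, zero at the start; "torque": the same for the moment, N m; "gripper_width": finger opening in m; "grip_force": force on a finger pad.
Only numpy, scipy, OpenCV 4.12 (cv2) and the standard library are available. Lean on these libraries where they do the work, as an engineer would, in place of code of your own. Each camera call takes 0.05 s, during which the arm holds its last target. There are 200 camera calls.

## Working session

There is one attempt and no reset: what is moved stays moved. The work goes in short steps, Python scripts to look and compute and a tool call to move; the robot and the scene stay as the last step left them, time stands still between calls to the robot, and variables do not carry over. Pictures are saved under pics/ and viewed, at most 10 in all, crops included, and the job is handed in when it is done.

Besides the shell and the picture viewer there is one more tool, called after "Request:" by a JSON object that holds its "api" and its "payload", one argument or row to a line. jog_arm: Moves the arm, as the interface text tells. Shifts and turns lie within -1 to 1; 1 stands for 250 mm of shift or 60 degrees of turn. Its arguments: {"type":"object","properties":{"steps":{"type":"array"}},"required":["steps"]}

```bash
mkdir -p pics; cat > h.py <<'E'
import numpy as np, cv2
from cell import *
def cam(n):
    c=get_calibration(n); f=240/np.tan(np.radians(c['vertical_fov'])/2)
    K=np.array([[f,0,c['cx']],[0,f,c['cy']],[0,0,1.]]); return K,np.array([c['k1'],0,0,0.]),np.array(c['R']),np.array(c['t'])
def ray(n,uv):
    K,d,R,t=cam(n); p=cv2.undistortPoints(np.array(uv,float).reshape(-1,1,2),K,d).reshape(-1,2)
    return -R.T@t,np.c_[p,np.ones(len(p))]@R
def onplane(n,uv,z):
    o,d=ray(n,uv); return o+d*((z-o[2])/d[:,2])[:,None]
def proj(n,X):
    K,d,R,t=cam(n); return cv2.projectPoints(np.array(X,float).reshape(-1,1,3),cv2.Rodrigues(R)[0],t,K,d)[0].reshape(-1,2)
def tri(ua,ub):
    a,da=ray('side',ua);b,db=ray('top',ub); da=da[0]/np.linalg.norm(da);db=db[0]/np.linalg.norm(db)
    s=np.linalg.lstsq(np.c_[da,-db],b-a,rcond=None)[0]; p,q=a+s[0]*da,b+s[1]*db
    return (p+q)/2,np.linalg.norm(p-q)
E
python3 - <<'E'
from h import *
for n in('side','top'):
    cv2.imwrite(f'pics/{n}0.png',grab_frame(n)); K,d,R,t=cam(n); print(n,K[0,0],d[0],-R.T@t,R[2])
print(state()['tcp_pos'],state()['tcp_rot'],pinch_z)
E
```

```text
side 440.41900943205 0.027331979436137493 [ 0.18195149 -1.19612667  0.67313608] [ 0.24611428  0.88067483 -0.40477104]
top 559.0640750054225 -0.031210857293432207 [0.2261847  0.10220389 1.46472262] [ 0.20807462 -0.00727834 -0.97808588]
[ 0.26859204 -0.67295371  0.23046928] [-6.89776842e-04  9.82013284e-01  1.88810445e-01 -2.23918238e-04] 0.0187
```

View pics/side0.png

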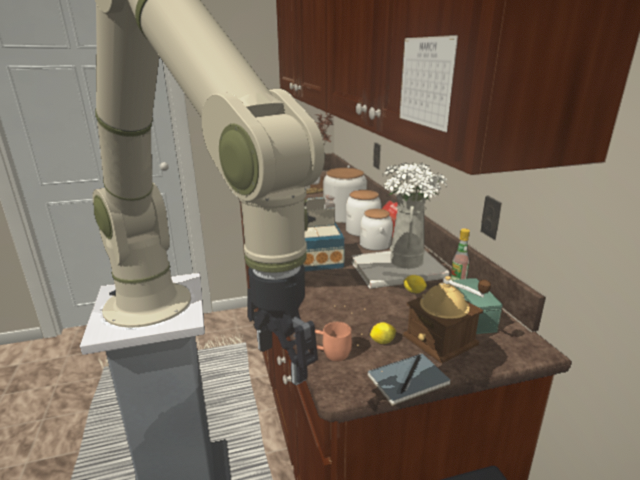

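View pics/top0.png

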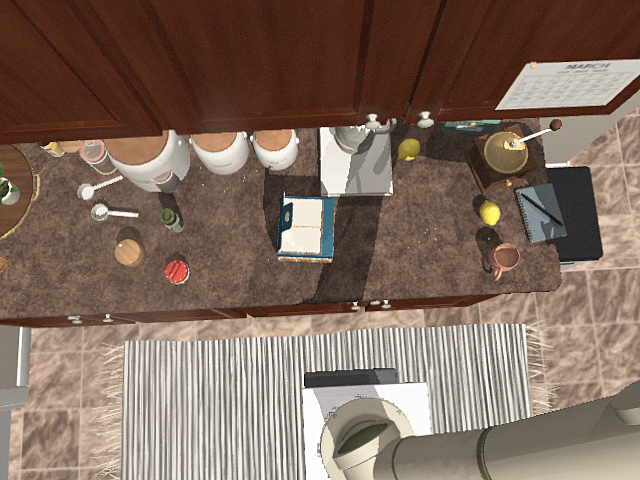

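Side view: the carton is at (323,247), partly hidden by the arm. Top view: the carton is at (305,228), with the lip probably at the right (327,228) and the hinge at the left. The bystanders are far away from it. I'll view enlarged crops.

```bash
python3 - <<'E'
from h import *
a=cv2.imread('pics/top0.png')[180:275,260:355]; b=cv2.imread('pics/side0.png')[215:275,290:355]
a=cv2.resize(a,(400,400),interpolation=2);b=cv2.resize(b,(400,369),interpolation=2)
o=np.zeros((400,800,3),np.uint8);o[:,:400]=a;o[:369,400:]=b;cv2.imwrite('pics/crop0.png',o)
print(onplane('top',[[278,262],[332,264],[335,197],[283,197],[305,228]],.11))
E
```

```text
[[0.45922151 0.19915213 0.11      ]
 [0.4474359  0.06698354 0.11      ]
 [0.61748966 0.0500059  0.11      ]
 [0.62430141 0.18074974 0.11      ]
 [0.54140046 0.12903465 0.11      ]]
```

View pics/crop0.png

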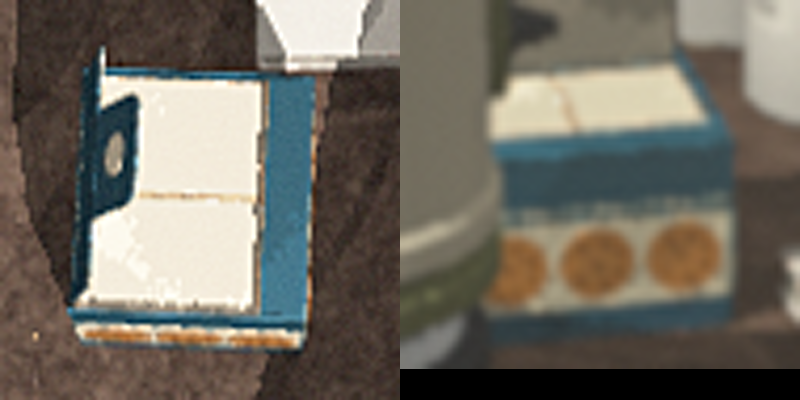

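The crop shows the lip strip at the right (carton front faces −y), the panel standing upright at the left, and the tongue already partly bent forward, with its dot at about (287,217) in the full picture. Next I'll fit the carton's pose and estimate the two angles.

```bash
cat >> h.py <<'E'
def pose(front):  # front: two lip front corners world (+x side first)
    f1,f2=front[:,:2]; v=f1-f2; L=np.linalg.norm(v)
    ey=-v/L; ex=np.array([ey[1],-ey[0]])      # carton axes, z up
    return (f1+f2)/2+0.07*ex,ex,ey,L
E
python3 - <<'E'
from h import *
im=cv2.imread('pics/top0.png'); hsv=cv2.cvtColor(im,cv2.COLOR_BGR2HSV)
m=cv2.inRange(hsv,(90,90,50),(115,255,255)); m[:,:260]=0;m[:,350:]=0;m[:185]=0;m[270:]=0
lip=m.copy(); lip[:,:318]=0
r=[(y,np.flatnonzero(lip[y])) for y in range(190,265)]
r=[(y,x.max()+.5,x.min()-.5) for y,x in r if len(x)>5]
print(r[0],r[-1],len(r))
A=np.array(r); k=np.polyfit(A[4:-4,0],A[4:-4,1],1); y0,y1=A[0,0]-.5,A[-1,0]+.5
F=onplane('top',[[np.polyval(k,y0),y0],[np.polyval(k,y1),y1]],.1105)
k2=np.polyfit(A[4:-4,0],A[4:-4,2],1);B=onplane('top',[[np.polyval(k2,y0),y0],[np.polyval(k2,y1),y1]],.1105)
print(F,B)
c,ex,ey,L=pose(F); print('c',c,'ex',ex,'ey',ey,'len',L,'lipdepth',(B-F)[:,:2]@ex)
W=lambda p:np.array([*(c+p[0]*ex+p[1]*ey),p[2]])
print('rear corners px',proj('top',[W((.07,.075,.1105)),W((.07,-.075,.1105))]))
for th in (1.4,1.57,1.7,1.85):
    cr=[.068-.07*np.cos(th),.1025+.07*np.sin(th)]
    print(th,'crease ends',proj('top',[W((cr[0],s*.07,cr[1])) for s in(1,-1)]).round(1).tolist())
    for b in(.2,.4,.6,.8): print('   ',b,proj('top',[W((cr[0]-.055*np.cos(th-b),s*.02,cr[1]+.055*np.sin(th-b))) for s in(1,-1)]).round(1).tolist())
E
```

```text
(198, np.float64(333.5), np.float64(317.5)) (257, np.float64(331.5), np.float64(317.5)) 60
[[0.61618749 0.05292928 0.1105    ]
 [0.46351479 0.06626433 0.1105    ]] [[0.617487   0.07795444 0.1105    ]
 [0.46488477 0.09279478 0.1105    ]]
c [0.54594203 0.12933131] ex [0.08701276 0.9962072 ] ey [-0.9962072   0.08701276] len 0.15325396542639572 lipdepth [0.02504332 0.02654903]
rear corners px [[275.11183204 254.85367165]
 [278.27349698 196.24591296]]
1.4 crease ends [[279.0, 248.4], [282.0, 191.3]]
    0.2 [[287.1, 222.9], [288.0, 206.0]]
    0.4 [[291.5, 223.6], [292.3, 206.7]]
    0.6 [[295.4, 224.4], [296.2, 207.6]]
    0.8 [[298.6, 225.3], [299.4, 208.7]]
1.57 crease ends [[273.9, 248.1], [277.0, 191.0]]
    0.2 [[277.9, 222.2], [278.8, 205.3]]
    0.4 [[282.6, 222.7], [283.5, 205.8]]
    0.6 [[286.9, 223.4], [287.8, 206.6]]
    0.8 [[290.8, 224.3], [291.6, 207.5]]
1.7 crease ends [[270.1, 248.0], [273.3, 191.0]]
    0.2 [[270.8, 222.0], [271.8, 205.0]]
    0.4 [[275.6, 222.3], [276.5, 205.4]]
    0.6 [[280.2, 222.9], [281.1, 206.0]]
    0.8 [[284.4, 223.6], [285.3, 206.8]]
1.85 crease ends [[265.8, 248.0], [269.1, 191.1]]
    0.2 [[262.8, 221.9], [263.8, 205.0]]
    0.4 [[267.6, 222.1], [268.6, 205.2]]
    0.6 [[272.4, 222.5], [273.3, 205.6]]
    0.8 [[276.9, 223.1], [277.8, 206.3]]
```

Request:
{"api": "jog_arm", "payload": {
  "steps": [
    {"gripper": -1,"x": 0.25,"y": 0.5,"z": 0.24,"az": 0.2},
    {"gripper": -1,"x": 0.52,"y": 1,"z": 0.24,"az": 0.4},
    {"gripper": -1,"x": 0.52,"y": 1,"z": 0.24,"az": 0.4},
    {"gripper": -1,"x": 0.52,"y": 1,"z": 0.24,"az": 0.4},
    {"gripper": -1,"x": 0.52,"y": 1,"z": 0.24,"az": 0.4},
    {"gripper": -1,"x": 0.52,"y": 1,"z": 0.24,"az": 0.4},
    {"gripper": -1,"x": 0.52,"y": 1,"z": 0.24,"az": 0.4}
  ]
}}

```text
validation failed for argument at $.st...
```

Request:
{"api": "jog_arm", "payload": {
  "steps": [
    {"gripper": -1,"x": 0.4,"y": 1,"az": 0.4},
    {"gripper": -1,"x": 0.4,"y": 1,"az": 0.4},
    {"gripper": -1,"x": 0.4,"y": 1,"az": 0.4},
    {"gripper": -1,"x": 0.4,"y": 1,"az": 0.4},
    {"gripper": -1,"x": 0.4,"y": 1,"az": 0.4},
    {"gripper": -1,"x": 0.4,"y": 1,"az": 0.4},
    {"gripper": -1,"x": 0.4,"y": 1,"az": 0.4}
  ]
}}

```text
validation failed for argument at $.st...
```

Request:
{"api": "jog_arm", "payload": {
  "steps": [
    {"gripper": -1,"x": 0.2,"y": 1,"az": 0.2},
    {"gripper": -1,"x": 0.2,"y": 1,"az": 0.2},
    {"gripper": -1,"x": 0.2,"y": 1,"az": 0.2},
    {"gripper": -1,"x": 0.2,"y": 1,"az": 0.2},
    {"gripper": -1,"x": 0.2,"y": 1,"az": 0.2},
    {"gripper": -1,"x": 0.2,"y": 1,"az": 0.2},
    {"gripper": -1,"x": 0.2,"y": 1,"az": 0.2}
  ]
}}

```text
validation failed for argument at $.st...
```

Request:
{"api": "jog_arm", "payload": {
  "steps": [
    {"gripper": -1,"x": 0.25,"y": 0.5,"z": 0.24,"ax": 0,"ay": 0,"az": 0.2},
    {"gripper": -1,"x": 0.52,"y": 1,"z": 0.24,"ax": 0,"ay": 0,"az": 0.4},
    {"gripper": -1,"x": 0.52,"y": 1,"z": 0.24,"ax": 0,"ay": 0,"az": 0.4},
    {"gripper": -1,"x": 0.52,"y": 1,"z": 0.24,"ax": 0,"ay": 0,"az": 0.4},
    {"gripper": -1,"x": 0.52,"y": 1,"z": 0.24,"ax": 0,"ay": 0,"az": 0.4},
    {"gripper": -1,"x": 0.52,"y": 1,"z": 0.24,"ax": 0,"ay": 0,"az": 0.4},
    {"gripper": -1,"x": 0.52,"y": 1,"z": 0.24,"ax": 0,"ay": 0,"az": 0.4}
  ]
}}

```text
t: 0.68
tcp_pos: [0.3993, -0.4211, 0.2915]
tcp_rot: [-0.0, 0.921, 0.389, -0.0]
contact_force: [0.9, -0.3, -0.4]
gripper_width: 0.0007
grip_force: 0.0
```

Request:
{"api": "jog_arm", "payload": {
  "steps": [
    {"gripper": -1,"x": 0.4,"y": 1,"z": 0,"ax": 0,"ay": 0,"az": 0.4},
    {"gripper": -1,"x": 0.4,"y": 1,"z": 0,"ax": 0,"ay": 0,"az": 0.4},
    {"gripper": -1,"x": 0.4,"y": 1,"z": 0,"ax": 0,"ay": 0,"az": 0.4},
    {"gripper": -1,"x": 0.4,"y": 1,"z": 0,"ax": 0,"ay": 0,"az": 0.4},
    {"gripper": -1,"x": 0.4,"y": 1,"z": 0,"ax": 0,"ay": 0,"az": 0.4},
    {"gripper": -1,"x": 0.4,"y": 1,"z": 0,"ax": 0,"ay": 0,"az": 0.4},
    {"gripper": -1,"x": 0.4,"y": 1,"z": 0,"ax": 0,"ay": 0,"az": 0.4},
    {"gripper": -1,"x": 0.4,"y": 1,"z": 0,"ax": 0,"ay": 0,"az": 0.4}
  ]
}}

```text
t: 1.35
tcp_pos: [0.5006, -0.1679, 0.2914]
tcp_rot: [-0.0, 0.818, 0.575, 0.001]
contact_force: [-0.3, 0.0, -0.7]
gripper_width: 0.0
grip_force: 0.0
```

Request:
{"api": "jog_arm", "payload": {
  "steps": [
    {"gripper": -1,"x": 0.2,"y": 1,"z": 0,"ax": 0,"ay": 0,"az": 0.2},
    {"gripper": -1,"x": 0.2,"y": 1,"z": 0,"ax": 0,"ay": 0,"az": 0.2},
    {"gripper": -1,"x": 0.2,"y": 1,"z": 0,"ax": 0,"ay": 0,"az": 0.2},
    {"gripper": -1,"x": 0.2,"y": 1,"z": 0,"ax": 0,"ay": 0,"az": 0.2},
    {"gripper": -1,"x": 0.2,"y": 1,"z": 0,"ax": 0,"ay": 0,"az": 0.2},
    {"gripper": -1,"x": 0.2,"y": 1,"z": 0,"ax": 0,"ay": 0,"az": 0.2},
    {"gripper": -1,"x": 0.2,"y": 1,"z": 0,"ax": 0,"ay": 0,"az": 0.2},
    {"gripper": -1,"x": 0.2,"y": 1,"z": 0,"ax": 0,"ay": 0,"az": 0.2}
  ]
}}

```text
t: 2.02
tcp_pos: [0.5488, 0.0795, 0.291]
tcp_rot: [-0.001, 0.754, 0.656, 0.0]
contact_force: [-0.1, -0.3, 0.1]
gripper_width: 0.0001
grip_force: 0.0
```

Request:
{"api": "jog_arm", "payload": {
  "steps": [
    {"gripper": -1,"x": 0,"y": 0.68,"z": 0,"ax": 0,"ay": 0,"az": 0},
    {"gripper": -1,"x": 0,"y": 0.68,"z": 0,"ax": 0,"ay": 0,"az": 0},
    {"gripper": -1,"x": 0,"y": 0.68,"z": 0,"ax": 0,"ay": 0,"az": 0},
    {"gripper": -1,"x": 0,"y": 0.68,"z": 0,"ax": 0,"ay": 0,"az": 0},
    {"gripper": -1,"x": 0,"y": 0.68,"z": 0,"ax": 0,"ay": 0,"az": 0},
    {"gripper": -1,"x": 0,"y": 0.68,"z": 0,"ax": 0,"ay": 0,"az": 0}
  ]
}}

```text
t: 2.52
tcp_pos: [0.5485, 0.2477, 0.2908]
tcp_rot: [-0.0, 0.755, 0.656, -0.0]
contact_force: [-0.3, 0.5, -0.9]
gripper_width: -0.0002
grip_force: 0.0
```

```bash
python3 - <<'E'
from h import *
a=grab_frame('top')[150:300,220:380]; b=grab_frame('side')[205:285,275:365]
o=np.zeros((450,800,3),np.uint8);o[:375,:400]=cv2.resize(a,(400,375),interpolation=2);o[:356,400:]=cv2.resize(b,(400,356),interpolation=2);cv2.imwrite('pics/crop1.png',o)
print(state()['tcp_pos'],state()['tcp_rot'],state()['contact_force'])
E
```

```text
[0.54920634 0.24399359 0.29074216] [ 5.37974501e-04  7.56737696e-01  6.53717774e-01 -9.17538244e-04] [ 0.93799847 -0.68582792  0.26761856]
```

View pics/crop1.png

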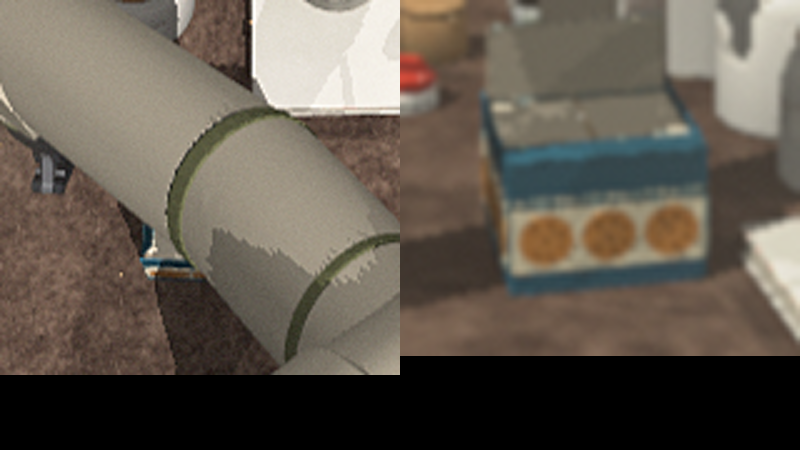

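Side crop: the carton's front face spans about (299,239) to (344,235), and the panel stands about 17 px tall behind it. The tongue is cut off by the crop and the arm covers the top view. I'll take one more crop with model predictions as a check.

```bash
cat >> h.py <<'E'
C,EX,EY=np.array([.546,.1293]),np.array([.087,.9962]),np.array([-.9962,.087])
def W(x,y,z): return np.array([*(C+x*EX+y*EY),z])
E
python3 - <<'E'
from h import *
s=grab_frame('side'); cv2.imwrite('pics/side1.png',s)
cv2.imwrite('pics/crop2.png',cv2.resize(s[165:285,270:370],(600,720)[:2],interpolation=2)[:600])
f=lambda P:((proj('side',P)-[270,165])*6).round(0).tolist()
print('lip front L,R',f([W(-.07,.075,.1105),W(-.07,-.075,.1105),W(-.07,.075,0),W(-.07,-.075,0)]))
print('deck rear L,R',f([W(.07,.075,.1105),W(.07,-.075,.1105)]))
for th in(1.3,1.4,1.5):
    x,z=.068-.07*np.cos(th),.1025+.07*np.sin(th)
    print(th,f([W(x,.07,z),W(x,-.07,z)]))
    for b in(.3,.5,.7):print('  ',b,f([W(x-.055*np.cos(th-b),e*.025,z+.055*np.sin(th-b)) for e in(1,-1)]))
print('tcp',f([state()['tcp_pos']]))
E
```

```text
lip front L,R [[167.0, 460.0], [441.0, 437.0], [173.0, 644.0], [438.0, 618.0]]
deck rear L,R [[132.0, 366.0], [384.0, 346.0]]
1.3 [[142.0, 280.0], [384.0, 262.0]]
   0.3 [[228.0, 213.0], [317.0, 206.0]]
   0.5 [[231.0, 229.0], [320.0, 223.0]]
   0.7 [[233.0, 248.0], [323.0, 242.0]]
1.4 [[140.0, 273.0], [382.0, 256.0]]
   0.3 [[224.0, 199.0], [313.0, 193.0]]
   0.5 [[227.0, 214.0], [316.0, 208.0]]
   0.7 [[230.0, 232.0], [319.0, 226.0]]
1.5 [[139.0, 268.0], [379.0, 251.0]]
   0.3 [[221.0, 187.0], [309.0, 181.0]]
   0.5 [[224.0, 201.0], [312.0, 195.0]]
   0.7 [[227.0, 217.0], [315.0, 211.0]]
tcp [[230.0, 35.0]]
```

View pics/crop2.png

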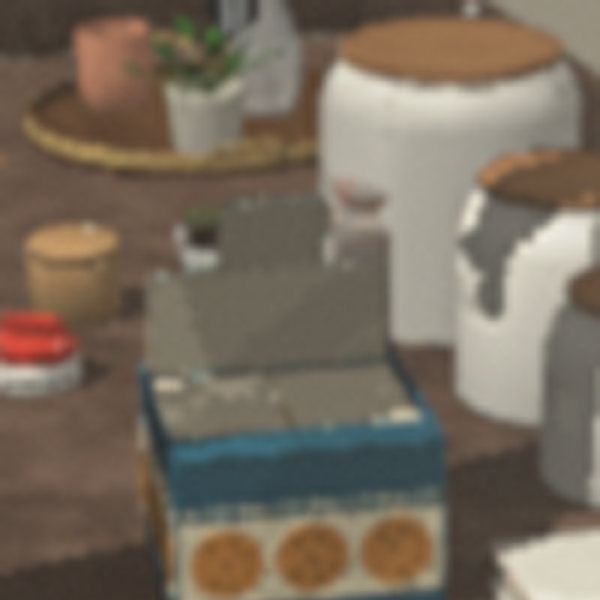

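The carton's predicted corners match within a few pixels: lip front (170,455)–(442,435) in the crop, crease ends (147,283)/(388,262), tongue top at row ~200. So the panel is at about 1.37 rad and the tongue bend about 0.35. Next I descend behind the tongue and sweep it forward.

Request:
{"api": "jog_arm", "payload": {
  "steps": [
    {"gripper": -1,"x": 0.028,"y": 0,"z": -0.15,"ax": 0,"ay": 0,"az": 0},
    {"gripper": -1,"x": 0.028,"y": 0,"z": -0.3,"ax": 0,"ay": 0,"az": 0},
    {"gripper": -1,"x": 0.028,"y": 0,"z": -0.364,"ax": 0,"ay": 0,"az": 0},
    {"gripper": -1,"x": 0.028,"y": 0,"z": -0.364,"ax": 0,"ay": 0,"az": 0},
    {"gripper": -1,"x": 0.018,"y": -0.11,"z": -0.364,"ax": 0,"ay": 0,"az": 0},
    {"gripper": -1,"x": 0.01,"y": -0.21,"z": -0.364,"ax": 0,"ay": 0,"az": 0},
    {"gripper": -1,"x": 0.01,"y": -0.21,"z": -0.364,"ax": 0,"ay": 0,"az": 0}
  ]
}}

```text
t: 3.25
tcp_pos: [0.5519, 0.187, 0.2011]
tcp_rot: [0.002, 0.758, 0.652, -0.001]
contact_force: [0.1, -0.4, -0.5]
gripper_width: -0.0006
grip_force: 0.0
```

Request:
{"api": "jog_arm", "payload": {
  "steps": [
    {"gripper": -1,"x": -0.003,"y": -0.034,"z": 0,"ax": 0,"ay": 0,"az": 0},
    {"gripper": -1,"x": -0.006,"y": -0.068,"z": 0,"ax": 0,"ay": 0,"az": 0},
    {"gripper": -1,"x": -0.008,"y": -0.09,"z": -0.02,"ax": 0,"ay": 0,"az": 0},
    {"gripper": -1,"x": -0.01,"y": -0.108,"z": -0.04,"ax": 0,"ay": 0,"az": 0},
    {"gripper": -1,"x": -0.011,"y": -0.122,"z": -0.06,"ax": 0,"ay": 0,"az": 0},
    {"gripper": -1,"x": -0.012,"y": -0.136,"z": -0.08,"ax": 0,"ay": 0,"az": 0},
    {"gripper": -1,"x": -0.013,"y": -0.144,"z": -0.092,"ax": 0,"ay": 0,"az": 0},
    {"gripper": -1,"x": -0.013,"y": -0.148,"z": -0.104,"ax": 0,"ay": 0,"az": 0},
    {"gripper": -1,"x": -0.013,"y": -0.148,"z": -0.112,"ax": 0,"ay": 0,"az": 0},
    {"gripper": -1,"x": -0.013,"y": -0.148,"z": -0.12,"ax": 0,"ay": 0,"az": 0},
    {"gripper": -1,"x": -0.013,"y": -0.148,"z": -0.128,"ax": 0,"ay": 0,"az": 0},
    {"gripper": -1,"x": -0.013,"y": -0.148,"z": -0.128,"ax": 0,"ay": 0,"az": 0}
  ]
}}

```text
t: 4.25
tcp_pos: [0.5478, 0.1558, 0.1686]
tcp_rot: [0.001, 0.756, 0.654, -0.001]
contact_force: [-2.2, -5.7, 10.1]
gripper_width: 0.0002
grip_force: 5.0
```

```bash
python3 - <<'E'
from h import *
s=grab_frame('side')
cv2.imwrite('pics/crop3.png',cv2.resize(s[165:265,270:370],(600,600),interpolation=2))
f=lambda P:((proj('side',P)-[270,165])*6).round(0).tolist()
print(state()['tcp_pos'],state()['contact_force'],'tcp',f([state()['tcp_pos']]))
for th in(1.0,1.2,1.37):
    x,z=.068-.07*np.cos(th),.1025+.07*np.sin(th)
    print(th,f([W(x,.07,z),W(x,-.07,z)]))
    for b in(.9,1.1,1.3):print('  ',b,f([W(x-.055*np.cos(th-b),e*.025,z+.055*np.sin(th-b)) for e in(1,-1)]))
E
```

```text
[0.5478002  0.15579668 0.16862689] [-2.73348908 -5.15528438  9.4640613 ] tcp [[270.0, 287.0]]
1.0 [[147.0, 306.0], [391.0, 288.0]]
   0.9 [[243.0, 324.0], [333.0, 317.0]]
   1.1 [[244.0, 343.0], [333.0, 336.0]]
   1.3 [[243.0, 360.0], [333.0, 353.0]]
1.2 [[144.0, 288.0], [387.0, 270.0]]
   0.9 [[238.0, 286.0], [328.0, 279.0]]
   1.1 [[239.0, 305.0], [329.0, 299.0]]
   1.3 [[239.0, 324.0], [329.0, 318.0]]
1.37 [[141.0, 275.0], [382.0, 258.0]]
   0.9 [[233.0, 256.0], [322.0, 249.0]]
   1.1 [[235.0, 276.0], [324.0, 269.0]]
   1.3 [[236.0, 296.0], [325.0, 289.0]]
```

View pics/crop3.png

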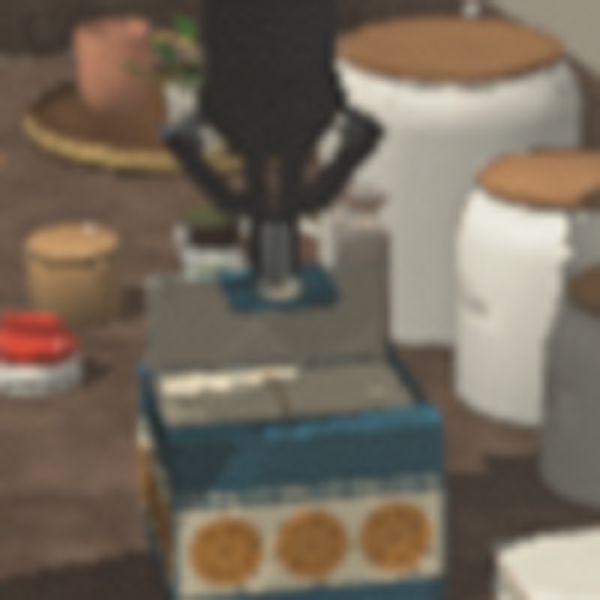

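The tongue is bent over to about its stop: its edge is at crop rows 303–310, matching a bend of about 1.3 with the panel still at about 1.3. Now I go up, around behind the panel and down.

Request:
{"api": "jog_arm", "payload": {
  "steps": [
    {"gripper": -1,"x": 0,"y": 0,"z": 0.1,"ax": 0,"ay": 0,"az": 0},
    {"gripper": -1,"x": 0,"y": 0,"z": 0.14,"ax": 0,"ay": 0,"az": 0},
    {"gripper": -1,"x": 0.014,"y": 0.16,"z": 0.14,"ax": 0,"ay": 0,"az": 0},
    {"gripper": -1,"x": 0.028,"y": 0.32,"z": 0.14,"ax": 0,"ay": 0,"az": 0},
    {"gripper": -1,"x": 0.028,"y": 0.32,"z": 0.14,"ax": 0,"ay": 0,"az": 0},
    {"gripper": -1,"x": 0.028,"y": 0.32,"z": 0,"ax": 0,"ay": 0,"az": 0},
    {"gripper": -1,"x": 0.028,"y": 0.32,"z": -0.036,"ax": 0,"ay": 0,"az": 0},
    {"gripper": -1,"x": 0.028,"y": 0.32,"z": -0.036,"ax": 0,"ay": 0,"az": 0},
    {"gripper": -1,"x": 0.017,"y": 0.2,"z": -0.036,"ax": 0,"ay": 0,"az": 0},
    {"gripper": -1,"x": 0.017,"y": 0.2,"z": -0.036,"ax": 0,"ay": 0,"az": 0},
    {"gripper": -1,"x": 0.017,"y": 0.2,"z": -0.036,"ax": 0,"ay": 0,"az": 0}
  ]
}}

```text
t: 5.22
tcp_pos: [0.5526, 0.205, 0.16]
tcp_rot: [0.0, 0.757, 0.653, -0.0]
contact_force: [0.5, 0.9, 0.6]
gripper_width: 0.0001
grip_force: 0.0
```

Request:
{"api": "jog_arm", "payload": {
  "steps": [
    {"gripper": -1,"x": -0.004,"y": -0.044,"z": 0,"ax": 0,"ay": 0,"az": 0},
    {"gripper": -1,"x": -0.006,"y": -0.066,"z": -0.008,"ax": 0,"ay": 0,"az": 0},
    {"gripper": -1,"x": -0.008,"y": -0.088,"z": -0.016,"ax": 0,"ay": 0,"az": 0},
    {"gripper": -1,"x": -0.01,"y": -0.108,"z": -0.028,"ax": 0,"ay": 0,"az": 0},
    {"gripper": -1,"x": -0.011,"y": -0.128,"z": -0.04,"ax": 0,"ay": 0,"az": 0},
    {"gripper": -1,"x": -0.013,"y": -0.145,"z": -0.056,"ax": 0,"ay": 0,"az": 0},
    {"gripper": -1,"x": -0.014,"y": -0.162,"z": -0.072,"ax": 0,"ay": 0,"az": 0},
    {"gripper": -1,"x": -0.015,"y": -0.17,"z": -0.082,"ax": 0,"ay": 0,"az": 0},
    {"gripper": -1,"x": -0.015,"y": -0.17,"z": -0.082,"ax": 0,"ay": 0,"az": 0}
  ]
}}

```text
t: 5.97
tcp_pos: [0.5482, 0.1639, 0.1379]
tcp_rot: [-0.0, 0.756, 0.654, -0.001]
contact_force: [-0.0, -0.5, -0.0]
gripper_width: 0.0
grip_force: 0.0
```

```bash
python3 - <<'E'
from h import *
s=grab_frame('side')
cv2.imwrite('pics/crop4.png',cv2.resize(s[185:285,270:370],(600,600),interpolation=2))
f=lambda P:((proj('side',P)-[270,185])*6).round(0).tolist()
print(state()['tcp_pos'],state()['contact_force'],'tcp',f([state()['tcp_pos']]))
print('lip rear',f([W(-.042,.072,.1105),W(-.042,-.072,.1105)]))
for th in(.5,.6,.7,.8):
    x,z=.068-.07*np.cos(th),.1025+.07*np.sin(th)
    print(th,f([W(x,.07,z),W(x,-.07,z)]))
    for b in(1.2,1.35):print('  ',b,f([W(x-.055*np.cos(th-b),e*.025,z+.055*np.sin(th-b)) for e in(1,-1)]))
E
```

```text
[0.54819103 0.1642871  0.13822721] [-0.19634366 -0.19804001  0.68674403] tcp [[268.0, 212.0]]
lip rear [[165.0, 319.0], [423.0, 298.0]]
0.5 [[155.0, 243.0], [400.0, 224.0]]
   1.2 [[249.0, 324.0], [338.0, 317.0]]
   1.35 [[247.0, 330.0], [336.0, 322.0]]
0.6 [[153.0, 231.0], [399.0, 212.0]]
   1.2 [[248.0, 307.0], [338.0, 299.0]]
   1.35 [[247.0, 314.0], [336.0, 306.0]]
0.7 [[152.0, 219.0], [397.0, 200.0]]
   1.2 [[248.0, 288.0], [337.0, 281.0]]
   1.35 [[246.0, 297.0], [335.0, 290.0]]
0.8 [[151.0, 207.0], [396.0, 188.0]]
   1.2 [[246.0, 270.0], [336.0, 262.0]]
   1.35 [[245.0, 279.0], [335.0, 272.0]]
```

View pics/crop4.png

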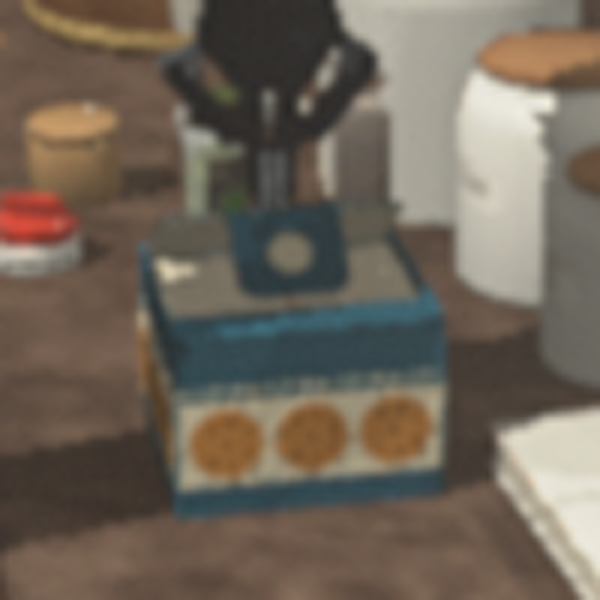

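Panel at about 0.7 and tongue at about 1.3 bend, with the edge at row ~290, behind the lip's rear edge (~308). Next I lift, move over the crease and press.

Request:
{"api": "jog_arm", "payload": {
  "steps": [
    {"gripper": -1,"x": 0,"y": 0,"z": 0.1,"ax": 0,"ay": 0,"az": 0},
    {"gripper": -1,"x": 0,"y": 0,"z": 0.1,"ax": 0,"ay": 0,"az": 0},
    {"gripper": -1,"x": -0.008,"y": -0.098,"z": 0.1,"ax": 0,"ay": 0,"az": 0},
    {"gripper": -1,"x": -0.008,"y": -0.098,"z": 0.1,"ax": 0,"ay": 0,"az": 0},
    {"gripper": -1,"x": -0.008,"y": -0.098,"z": 0.046,"ax": 0,"ay": 0,"az": 0},
    {"gripper": -1,"x": -0.008,"y": -0.102,"z": 0.02,"ax": 0,"ay": 0,"az": 0},
    {"gripper": -1,"x": -0.008,"y": -0.106,"z": 0,"ax": 0,"ay": 0,"az": 0},
    {"gripper": -1,"x": -0.009,"y": -0.11,"z": -0.02,"ax": 0,"ay": 0,"az": 0},
    {"gripper": -1,"x": -0.009,"y": -0.112,"z": -0.04,"ax": 0,"ay": 0,"az": 0},
    {"gripper": -1,"x": -0.01,"y": -0.114,"z": -0.056,"ax": 0,"ay": 0,"az": 0},
    {"gripper": -1,"x": -0.01,"y": -0.116,"z": -0.07,"ax": 0,"ay": 0,"az": 0},
    {"gripper": -1,"x": -0.01,"y": -0.116,"z": -0.07,"ax": 0,"ay": 0,"az": 0}
  ]
}}

```text
t: 7.02
tcp_pos: [0.5458, 0.1359, 0.1206]
tcp_rot: [-0.0, 0.756, 0.655, -0.0]
contact_force: [-0.0, -1.2, -0.7]
gripper_width: 0.0002
grip_force: 0.0
```

Request:
{"api": "jog_arm", "payload": {
  "steps": [
    {"gripper": -1,"x": 0,"y": -0.004,"z": -0.014,"ax": 0,"ay": 0,"az": 0},
    {"gripper": -1,"x": 0,"y": -0.008,"z": -0.028,"ax": 0,"ay": 0,"az": 0},
    {"gripper": -1,"x": -0.001,"y": -0.012,"z": -0.042,"ax": 0,"ay": 0,"az": 0},
    {"gripper": -1,"x": -0.001,"y": -0.014,"z": -0.052,"ax": 0,"ay": 0,"az": 0},
    {"gripper": -1,"x": -0.001,"y": -0.016,"z": -0.06,"ax": 0,"ay": 0,"az": 0},
    {"gripper": -1,"x": -0.001,"y": -0.016,"z": -0.066,"ax": 0,"ay": 0,"az": 0},
    {"gripper": -1,"x": -0.001,"y": -0.016,"z": -0.066,"ax": 0,"ay": 0,"az": 0}
  ]
}}

```text
t: 7.6
tcp_pos: [0.5457, 0.1315, 0.1044]
tcp_rot: [-0.0, 0.756, 0.654, -0.0]
contact_force: [-0.4, 0.1, -0.3]
gripper_width: 0.0003
grip_force: 0.0
```

```bash
python3 - <<'E'
from h import *
s=grab_frame('side')
cv2.imwrite('pics/crop5.png',cv2.resize(s[185:285,270:370],(600,600),interpolation=2))
f=lambda P:((proj('side',P)-[270,185])*6).round(0).tolist()
print(state()['tcp_pos'],state()['contact_force'],'tcp',f([state()['tcp_pos']]))
print('lip rear',f([W(-.042,.072,.1105),W(-.042,-.072,.1105)]),'lip front',f([W(-.07,.075,.1105),W(-.07,-.075,.1105)]))
print('crease flat',f([W(-.002,.07,.104),W(-.002,-.07,.104)]))
E
```

```text
[0.5455877  0.13139333 0.1045284 ] [-0.42571155  0.407499    0.01442108] tcp [[280.0, 288.0]]
lip rear [[165.0, 319.0], [423.0, 298.0]] lip front [[167.0, 340.0], [441.0, 317.0]]
crease flat [[159.0, 302.0], [403.0, 282.0]]
```

View pics/crop5.png

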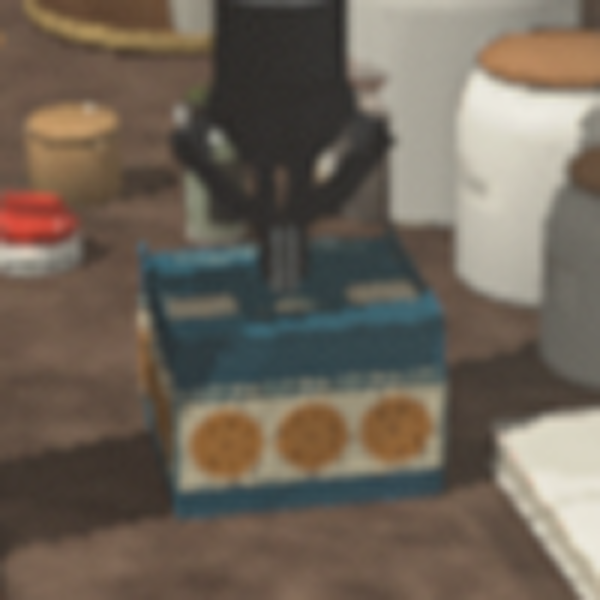

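The panel is nearly flat, and the tongue runs forward under the lip, with deck visible on both sides at (200,305) and (380,290). I'll press about 2 mm more, then lift off.

Request:
{"api": "jog_arm", "payload": {
  "steps": [
    {"gripper": -1,"x": 0,"y": 0,"z": -0.004,"ax": 0,"ay": 0,"az": 0},
    {"gripper": -1,"x": 0,"y": 0,"z": -0.008,"ax": 0,"ay": 0,"az": 0},
    {"gripper": -1,"x": 0,"y": 0,"z": -0.01,"ax": 0,"ay": 0,"az": 0},
    {"gripper": -1,"x": 0,"y": 0,"z": -0.01,"ax": 0,"ay": 0,"az": 0}
  ]
}}

```text
t: 7.98
tcp_pos: [0.5458, 0.1314, 0.1035]
tcp_rot: [0.001, 0.756, 0.654, 0.0]
contact_force: [-3.9, -1.7, 16.4]
gripper_width: -0.0002
grip_force: 8.1
```

Firm contact at 16 N, stopped at z = 0.1035, which means the panel is flat against the deck. Lifting off.

Request:
{"api": "jog_arm", "payload": {
  "steps": [
    {"gripper": -1,"x": 0,"y": 0,"z": 0.03,"ax": 0,"ay": 0,"az": 0},
    {"gripper": -1,"x": 0,"y": 0,"z": 0.15,"ax": 0,"ay": 0,"az": 0},
    {"gripper": -1,"x": 0,"y": 0,"z": 0.3,"ax": 0,"ay": 0,"az": 0},
    {"gripper": -1,"x": 0,"y": 0,"z": 0.5,"ax": 0,"ay": 0,"az": 0},
    {"gripper": -1,"x": 0,"y": 0,"z": 0.5,"ax": 0,"ay": 0,"az": 0},
    {"gripper": -1,"x": 0,"y": 0,"z": 0.5,"ax": 0,"ay": 0,"az": 0}
  ]
}}

```text
t: 8.48
tcp_pos: [0.5473, 0.132, 0.2307]
tcp_rot: [0.001, 0.756, 0.654, 0.003]
contact_force: [-0.6, 0.3, -0.5]
gripper_width: 0.0002
grip_force: 0.0
```

```bash
python3 - <<'E'
from h import *
s=grab_frame('side')
cv2.imwrite('pics/crop6.png',cv2.resize(s[185:285,270:370],(600,600),interpolation=2))
print(state()['tcp_pos'],state()['contact_force'])
E
```

```text
[0.54636588 0.13145732 0.2286324 ] [ 0.49095188 -0.2158115  -0.54386592]
```

View pics/crop6.png

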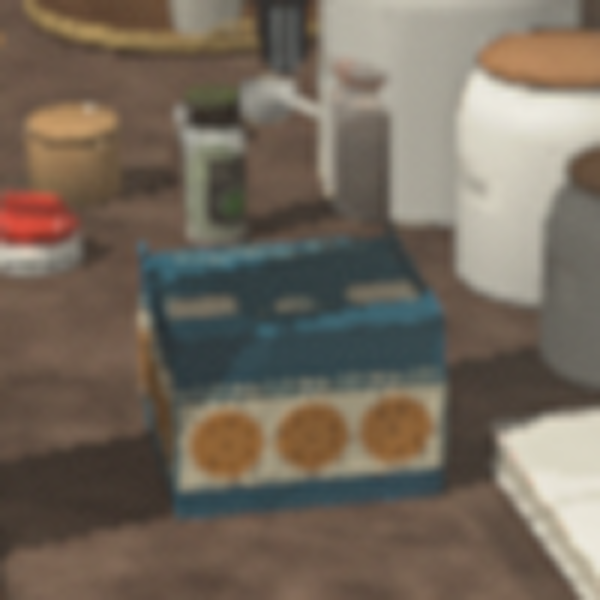

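The carton is closed: the panel is flat, the tongue runs under the lip with its dot at (295,303), and the carton hasn't moved. Handing in.

```bash
python3 -c "
from cell import *
print(close_job())"
```

```text
the job is handed in; nothing more can be done
None
```

The carton is reclosed and handed in at about 9 s: in the last picture the panel lies flat, the tongue runs under the lip, and the carton and the jar, timer and salt box in view look unmoved; the judge's verdict was not shown.

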